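# Switch on the pastry warmer

## Task

Switch on the pastry warmer at its control box on the counter: with the fingertips, gently press the square key all the way down so that it stays down, and after it the long bar-shaped key. Leave the two round keys up, do not shove or lift the box, leave the jar, the glass and the tin beside it undisturbed, and finish with the hand clear.

Things in the scene. Friction and masses are not known exactly. Their poses are not given: they have to be found in the camera images.
- warmer_box: flat white control box, aluminium panel on top, four black push keys in two rows; loose on the counter on rubber feet, about 0.9 kg; 160 (its x) x 200 (its y) x 55 mm high without the keys. Origin: centre of the underside; x points away from the robot at yaw 0, y left, z up. A short black lead gland on its back (+x) side. More than 40 N of push on the box is rough
- key_square_top (a point): centre of the top face of the square key, 34 x 34 mm; near row left, at x -37, y +45 mm in the box frame; moves with the key; axes as warmer_box. Every key stands 14 mm above the panel (top 69 mm above the counter), travels 8 mm straight down to a hard stop, takes 3.5 to 6 N, and does not spring back: it stays at the depth where it is left
- key_bar_top (a point): centre of the top face of the bar key, 26 mm along box x and 56 mm along box y; far row right, at x +37, y -45 mm; moves with the key; axes as warmer_box
- key_round_near_top (a point): centre of the top face of the near round key, 30 mm across; near row right, at x -37, y -45 mm; moves with the key; axes as warmer_box
- key_round_far_top (a point): centre of the top face of the far round key, 30 mm across; far row left, at x +37, y +45 mm; moves with the key; axes as warmer_box
- key_square (a joint): depth of the square key in m: 0 up, 0.008 fully down
- key_bar (a joint): depth of the bar key in m: 0 up, 0.008 fully down
- key_round_near (a joint): depth of the near round key in m: 0 up, 0.008 fully down
- key_round_far (a joint): depth of the far round key in m: 0 up, 0.008 fully down
- jar: closed jar of light brown spread with a wide red lid, 61 mm across, 86 mm tall, standing beside the box; origin: centre of its underside, z up
- glass: empty clear glass tumbler, 63 mm across, 88 mm tall, standing beside the box; origin: centre of its underside, z up
- tin: food tin, 75 mm across, 110 mm tall, standing beside the box; origin: centre of its underside, z up
There are look-alikes about, which are no part of the job. Leave any yellow look-alike of the glass alone. What is shaped like the tin but orange is not meant.

How it is judged:
On the way, in this order (a step that is already met when the one before it is completed fails the run):
1. the square key is pressed down, the bar key still up (value of joint key_square above 0.0055 m and value of joint key_bar below 0.004 m), for 0.1 s.
2. then the bar key is pressed down too, the square key staying down (value of joint each of key_square, key_bar above 0.0055 m), for 0.1 s.
At the end, for the whole second after the job is handed in: The square key and the bar key are both down (more than 5.5 of 8 mm), both round keys up (less than 2.5 mm); the box stands flat on the counter within 25 mm of where it stood; jar, glass and tin stand upright at rest within 20 mm of where they stood (all of step 2 and value of joint each of key_round_near, key_round_far below 0.0025 m and distance of warmer_box from where it was at the start of the episode below 0.025 m and height (world z) of warmer_box below 0.006 m and angle between warmer_box's own z axis and vertical below 0.05 rad and linear speed of each of warmer_box, jar, glass, tin below 0.02 m/s and distance of each of jar, glass, tin from where it was at the start of the episode below 0.02 m and angle between each of jar, glass, tin's own z axis and vertical below 0.1 rad); the robot touches nothing.
It fails at once if the bar key is pressed before the square key (value of joint key_bar above 0.004 m and value of joint key_square below 0.0055 m).
It fails at once if a round key is pressed (value of joint any of key_round_near, key_round_far above 0.004 m).
It fails at once if the box is pushed with more than 40 N (contact force between any of the arm, the fingers and warmer_box above 40 N).
It fails at once if the box is shoved, tipped or lifted (distance of warmer_box from where it was at the start of the episode above 0.025 m or height (world z) of warmer_box above 0.008 m or angle between warmer_box's own z axis and vertical above 0.1 rad).
It fails at once if the jar, glass or tin is pushed, tipped or lifted (distance of any of jar, glass, tin from where it was at the start of the episode above 0.02 m or angle between any of jar, glass, tin's own z axis and vertical above 0.2 rad).
It also fails if it takes over 38 s, if anything falls off the work surface, if the arm or the gripper's body presses on something with over 40 N, if the wrist force passes 120 N, or if a joint passes its speed limit or range.

## Robot

A 6-joint arm with a two-finger parallel gripper is mounted at the origin on a cart in front of the work surface, level with it; the furniture and walls round the work are solid. World frame = base frame: x ahead of the robot, y to its left, z up, the work surface at z = 0. Lengths are in m, angles in rad, forces in N, time in s.
With the tool pointing down it reaches from about 0.325 to 0.9 m from the base axis. Payload 3.5 kg.
Tool frame: the origin (TCP) lies midway between the tips of the shut fingers; the grasp point (between the pads) lies 19 mm behind it; z points along the fingers, y is the line along which they close (so a half turn about z gives the same grasp; the last joint's range is limited). The gripper opens to 85 mm and grips with 20 to 120 N. Pads are 22 mm wide; open, the fingers measure 114 mm over their backs; the gripper's body (76 mm by 85 mm) begins 54 mm behind the grasp point. The pads swing forward as they close: fully open they stand 13 mm farther back than shut.
Start: joints at [-1.27, 0.276, -0.026, 1.268, 0, 1.467], TCP at [0.246, -0.575, 0.208] pointing down, gripper open.
Joint ranges: [-3.12, 3.12], [-0.85, 1.88], [-1.08, 1.24], [-1.95, 2.15], [-1.57, 1.53], [-3.14, 3.14]. Speed limits (rad/s): [2.57, 2.57, 3.14, 3.14, 3.14, 3.14].

## Interface

Orientations are given as a rotation vector (axis times angle).
In Python, from rig import monitor, vision, close_job gives the robot as it stands. The module is installed in compiled form; this text tells all that it offers.
- The arm moves only by the tool arm_command, never from a script. Its argument "plan" is a list of rows, each an object of numbers: "tx", "ty", "tz": the shift along the world's x, y, z in cm; "roll": the turn about the world's z in degrees. In form: [{"tx": .., "ty": .., "tz": .., "roll": ..}, ...]. A call has 1 to 10 rows; each row shifts and turns the commanded pose from where the row before left it; what a row does not reach is not made up. A row lasts 1/10 s, in which the tool goes at most 50 mm and 8.59 degrees, less where a joint would pass 70% of its speed; a pose out of reach is approached as far as the arm can. A call is refused whole if a number of a shift passes 5 or a number of a turn 8.59, either way. A call with a gripper value outside its range is refused whole. "grip" is the closure, from 0 (fully open) to 1 (shut), set as the call begins (left out, the last holds). The fingers move at their own pace and stop on an object; the grip force is fixed at half the most. Time passes only in rows, so rows that do not move let the fingers close. It gives the time, the measured TCP pose, the force, the opening and the grip force at its end, in the units of the state.
- monitor.state(): the state, without advancing time (a new reading comes with each control period).
- vision.camera(name): name is "scene" or "top" or "wrist"; returns a dict with "pixels" (480x640x3 uint8, blue, green, red), "depth" (480x640 float32, m along the optical axis (not along the pixel's ray), 0 where there is no reading), "fx", "fy", "cx", "cy" (pixels), "rvec" (rotation vector, rad) and "tvec" (3), from world to camera coordinates, as OpenCV has them. Camera axes: x right, y down, z forward; pixel columns grow to the right and rows downward; lengths in m; the calibration is good to about 2 mm. A picture is of the moment at which its call begins.
- close_job(): hands the job in; it is judged then, once.
Trained networks look in a picture, given as the dict that the camera call returned (one of the last four; its "shot" number tells which), for a name from the list of things; names that differ only in an ending like _2 or _b are one class to them, and where a whole thing is asked for, a point or a joint stands for the part that bears it (a point fixed in the world has none). Each returns a list of dicts, best first, with "confidence" (0 to 1); they miss things now and then, are a little off and sometimes report something else, mostly with a low value. They report only what shows in the picture. A call takes as long as a camera call. They do not tell look-alikes from the thing itself.
- vision.spot_in(picture, thing): "extent" ([left, top, right, bottom] in pixels, round what is visible of it).
- vision.trace(picture, thing): "region" (480x640 bool, what is visible of it) and "extent" ([left, top, right, bottom] in pixels, round what is visible of it).
The state is a dict: "clock": time; "joint_pos": joint angles; "joint_velocities": joint speeds; "tau": joint torques, N m; "eef_pos": TCP position; "ee_rot": TCP orientation; "ft_force": force on the tool from outside, world axes, zero at the start; "wrist_torque": the same for the moment, N m; "width": finger opening in m; "finger_force": force on a finger pad.
Only numpy, scipy, OpenCV 4.12 (cv2) and the standard library are available. Lean on these libraries where they do the work, as an engineer would, in place of code of your own. Each camera call takes 0.05 s, during which the arm holds its last target. There are 200 camera calls.

## Working session

There is one attempt and no reset: what is moved stays moved. The work goes in short steps, Python scripts to look and compute and a tool call to move; the robot and the scene stay as the last step left them, time stands still between calls to the robot, and variables do not carry over. Pictures are saved under pics/ and viewed, at most 10 in all, crops included, and the job is handed in when it is done.

Besides the shell and the picture viewer there is one more tool, called after "Call:" by a JSON object that holds its "op" and its "data", one argument or row to a line. arm_command: Moves the arm, as the interface text tells. Its arguments: {"type":"object","properties":{"plan":{"type":"array","items":{"type":"object","properties":{"tx":{"type":"number"},"ty":{"type":"number"},"tz":{"type":"number"},"roll":{"type":"number"}}}},"grip":{"type":"number"}},"required":["plan"]}

```bash
mkdir -p pics
cat > h.py <<'E'
import numpy as np, cv2
from rig import monitor, vision, close_job
def R(p): return cv2.Rodrigues(np.array(p['rvec'],float))[0]
def cloud(p):
    d=p['depth']; v,u=np.mgrid[:480,:640]
    c=np.stack([(u-p['cx'])/p['fx']*d,(v-p['cy'])/p['fy']*d,d],-1)
    w=(c-np.array(p['tvec']).ravel())@R(p)
    w[d==0]=np.nan
    return w
def proj(p,X): return cv2.projectPoints(np.array(X,float).reshape(-1,3),np.array(p['rvec'],float),np.array(p['tvec'],float),np.array([[p['fx'],0,p['cx']],[0,p['fy'],p['cy']],[0,0,1]],float),None)[0].reshape(-1,2)
E
python3 - <<'E'
from h import *
s=monitor.state(); print(s['clock'],s['eef_pos'],s['ee_rot'],s['ft_force'])
for n in ['top','scene']:
    p=vision.camera(n); cv2.imwrite(f'pics/{n}0.png',p['pixels']); W=cloud(p)
    for t in ['warmer_box','key_square_top','key_bar_top','key_round_near_top','key_round_far_top','jar','glass','tin']:
        for r in vision.trace(p,t)[:3]:
            m=r['region']&np.isfinite(W[...,0]); 
            print(n,t,round(r['confidence'],2),np.round(r['extent']),np.round(np.nanmedian(W[m],0),3) if m.any() else None, m.sum(), np.round(np.percentile(W[m][:,2],95),3) if m.any() else None)
E
```

```text
0.0 [ 0.24533884 -0.57392764  0.20646657] [-3.07560365e+00 -6.29638062e-01  3.25456285e-04] [-0.77249596  0.68742644  0.74022626]
top warmer_box 0.74 [261. 209. 396. 334.] [0.558 0.094 0.055] 10067 0.07
top key_square_top 0.81 [302. 287. 324. 311.] [0.508 0.117 0.069] 411 0.072
top key_bar_top 0.62 [324. 226. 357. 251.] [0.614 0.07  0.069] 466 0.072
top key_round_near_top 0.56 [351. 269. 370. 284.] [0.547 0.038 0.069] 246 0.072
top key_round_far_top 0.77 [286. 252. 307. 269.] [0.574 0.149 0.069] 239 0.072
top jar 0.55 [206. 271. 250. 308.] [0.516 0.26  0.085] 1286 0.089
top glass 0.8 [400. 219. 440. 261.] [ 0.625 -0.069  0.05 ] 1191 0.087
top glass 0.61 [452. 216. 494. 260.] [ 0.63  -0.168  0.047] 1349 0.087
top glass 0.39 [286. 251. 308. 271.] [0.575 0.149 0.069] 246 0.072
top tin 0.97 [271. 166. 314. 225.] [0.681 0.158 0.106] 2024 0.11
top tin 0.95 [189. 193. 241. 246.] [0.633 0.286 0.106] 2044 0.11
scene warmer_box 0.8 [282. 215. 378. 309.] [0.55  0.12  0.055] 6866 0.069
scene key_square_top 0.78 [338. 259. 358. 280.] [0.508 0.122 0.068] 297 0.071
scene key_bar_top 0.68 [307. 223. 326. 243.] [0.613 0.074 0.068] 292 0.071
scene key_round_near_top 0.65 [346. 229. 360. 242.] [0.547 0.041 0.068] 163 0.071
scene key_round_far_top 0.73 [303. 256. 317. 272.] [0.574 0.154 0.068] 160 0.072
scene jar 0.63 [278. 296. 315. 347.] [0.511 0.277 0.08 ] 1577 0.088
scene jar 0.63 [336. 259. 354. 277.] [0.508 0.122 0.068] 323 0.071
scene jar 0.17 [241. 210. 280. 274.] [0.677 0.175 0.092] 1946 0.109
scene glass 0.83 [344. 177. 367. 220.] [ 0.617 -0.058  0.059] 990 0.086
scene glass 0.62 [361. 153. 393. 196.] [ 0.619 -0.157  0.059] 954 0.086
scene tin 0.86 [213. 260. 254. 327.] [0.628 0.303 0.097] 2362 0.11
scene tin 0.57 [243. 210. 280. 271.] [0.677 0.175 0.093] 1959 0.109
```

View pics/top0.png

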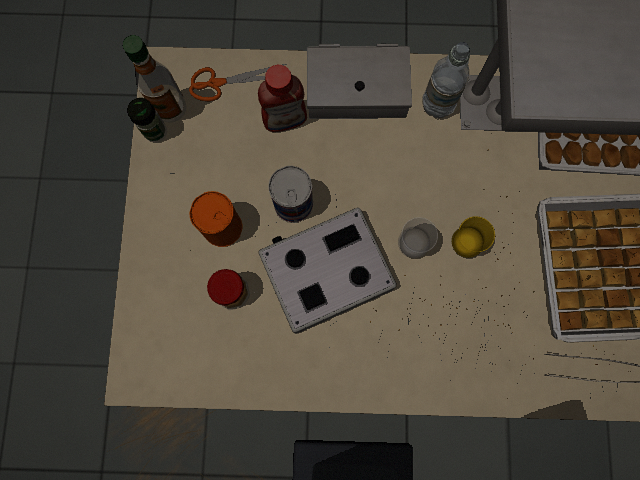

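Run:
```python
from h import *
# rigid fit of the four keys, mean of the two views
B=np.array([[-37,45],[37,-45],[-37,-45],[37,45]])/1e3
T=np.array([[.508,.1195],[.6135,.072],[.547,.0395],[.574,.1515]])
b=B-B.mean(0);t=T-T.mean(0)
y=np.arctan2((b[:,0]*t[:,1]-b[:,1]*t[:,0]).sum(),(b*t).sum())
Q=np.array([[np.cos(y),-np.sin(y)],[np.sin(y),np.cos(y)]])
print(np.degrees(y),T.mean(0),B@Q.T+T.mean(0),(B@Q.T+T.mean(0)-T))
print(cv2.Rodrigues(np.array(monitor.state()['ee_rot']))[0].round(3))
```

```text
26.104089061250978 [0.560625 0.095625] [[0.50759899 0.11975471]
 [0.61365101 0.07149529]
 [0.54719929 0.03893505]
 [0.57405071 0.15231495]] [[-4.01005161e-04  2.54707348e-04]
 [ 1.51005161e-04 -5.04707348e-04]
 [ 1.99288131e-04 -5.64948499e-04]
 [ 5.07118693e-05  8.14948499e-04]]
[[ 0.92   0.393 -0.   ]
 [ 0.393 -0.92  -0.   ]
 [-0.     0.    -1.   ]]
```

The top view shows the box turned about 26°, with the square key at (313,296), the bar at (342,236) and the round keys at (295,259) and (360,276). The clear glass is at (419,239), the tin at (292,193) and the jar at (227,288). The fingers are nearly aligned with the box already, so I'm moving above the square key.

Call:
{"op": "arm_command", "data": {
  "plan": [
    {"tx": 0.8, "ty": 2, "tz": 0, "roll": 3},
    {"tx": 1.7, "ty": 4.5},
    {"tx": 1.7, "ty": 4.5},
    {"tx": 1.7, "ty": 4.5},
    {"tx": 1.7, "ty": 4.5},
    {"tx": 1.7, "ty": 4.5},
    {"tx": 1.7, "ty": 4.5},
    {"tx": 1.7, "ty": 4.5},
    {"tx": 1.7, "ty": 4.5},
    {"tx": 1.7, "ty": 4.5}
  ],
  "grip": 1
}}

```text
$.plan[1]: bad value
```

Call:
{"op": "arm_command", "data": {
  "plan": [
    {"tx": 1.7, "ty": 4.5},
    {"tx": 1.7, "ty": 4.5},
    {"tx": 1.7, "ty": 4.5},
    {"tx": 1.7, "ty": 4.5},
    {"tx": 1.7, "ty": 4.5},
    {"tx": 1.5, "ty": 3.8, "tz": -2},
    {"tx": 0.3, "ty": 1.0, "tz": -3},
    {"tz": -2},
    {"tz": 0},
    {"tz": 0}
  ]
}}

```text
$.plan[0]: bad value
```

Call:
{"op": "arm_command", "data": {
  "plan": [
    {"tx": 0.8, "ty": 2, "tz": 0, "roll": 3},
    {"tx": 1.7, "ty": 4.5, "tz": 0, "roll": 0},
    {"tx": 1.7, "ty": 4.5, "tz": 0, "roll": 0},
    {"tx": 1.7, "ty": 4.5, "tz": 0, "roll": 0},
    {"tx": 1.7, "ty": 4.5, "tz": 0, "roll": 0},
    {"tx": 1.7, "ty": 4.5, "tz": 0, "roll": 0},
    {"tx": 1.7, "ty": 4.5, "tz": 0, "roll": 0},
    {"tx": 1.7, "ty": 4.5, "tz": 0, "roll": 0},
    {"tx": 1.7, "ty": 4.5, "tz": 0, "roll": 0},
    {"tx": 1.7, "ty": 4.5, "tz": 0, "roll": 0}
  ],
  "grip": 1
}}

```text
clock: 1.9
eef_pos: [0.407, -0.148, 0.208]
ee_rot: [3.06, 0.709, 0.002]
ft_force: [0.1, -1.3, -0.1]
width: 0.0004
finger_force: 0.0
```

Call:
{"op": "arm_command", "data": {
  "plan": [
    {"tx": 1.7, "ty": 4.5, "tz": 0, "roll": 0},
    {"tx": 1.7, "ty": 4.5, "tz": 0, "roll": 0},
    {"tx": 1.7, "ty": 4.5, "tz": 0, "roll": 0},
    {"tx": 1.7, "ty": 4.5, "tz": -1, "roll": 0},
    {"tx": 1.6, "ty": 4.4, "tz": -1, "roll": 0},
    {"tx": 1.1, "ty": 3.0, "tz": -3, "roll": 0},
    {"tx": 0.6, "ty": 1.4, "tz": -3, "roll": 0},
    {"tx": 0, "ty": 0, "tz": -2, "roll": 0},
    {"tx": 0, "ty": 0, "tz": 0, "roll": 0},
    {"tx": 0, "ty": 0, "tz": 0, "roll": 0}
  ]
}}

```text
clock: 2.9
eef_pos: [0.5074, 0.1182, 0.1078]
ee_rot: [-3.06, -0.71, 0.001]
ft_force: [-0.1, 0.2, -0.2]
width: -0.0001
finger_force: 0.0
```

Run:
```python
from h import *
s=monitor.state(); print(s['clock'],s['eef_pos'],s['ee_rot'],s['ft_force'])
for n in ['wrist','scene']:
    p=vision.camera(n); cv2.imwrite(f'pics/{n}1.png',p['pixels']); W=cloud(p)
    for t in ['key_square_top','key_bar_top','key_round_near_top','key_round_far_top']:
        for r in vision.trace(p,t)[:1]:
            m=r['region']&np.isfinite(W[...,0]); q=W[m]; q=q[q[:,2]>.06]
            if len(q): print(n,t,round(r['confidence'],2),np.round(r['extent']),np.round(np.median(q,0),4),(q.max(0)+q.min(0))/2)
```

```text
2.9 [0.50737507 0.11818045 0.10775849] [-3.06022123e+00 -7.10247197e-01  1.04328542e-03] [-0.08759465  0.16615589 -0.1994496 ]
wrist key_square_top 0.84 [283. 219. 346. 280.] [0.5116 0.1202 0.07  ] [0.50985309 0.11967212 0.06627997]
wrist key_bar_top 0.91 [433.  92. 548. 145.] [0.6145 0.0723 0.0699] [0.61489    0.0706569  0.06632984]
wrist key_round_near_top 0.73 [439. 224. 497. 280.] [0.5493 0.0412 0.0698] [0.54884546 0.03878016 0.06603215]
scene key_square_top 0.51 [336. 261. 357. 278.] [0.5084 0.1221 0.0683] [0.50889413 0.12012698 0.066623  ]
scene key_bar_top 0.59 [309. 218. 326. 242.] [0.6132 0.0727 0.0684] [0.61437669 0.07000905 0.06708394]
scene key_round_near_top 0.57 [307. 222. 323. 240.] [0.6124 0.0731 0.0685] [0.61385415 0.07104983 0.06708394]
scene key_round_far_top 0.58 [304. 257. 318. 271.] [0.5745 0.1534 0.0684] [0.57510632 0.15068895 0.06650161]
```

The wrist view confirms the key centre within 2 mm. Now lowering slowly.

Call:
{"op": "arm_command", "data": {
  "plan": [
    {"tx": 0.1, "ty": 0.2, "tz": -1, "roll": 0},
    {"tx": 0, "ty": 0, "tz": -1.2, "roll": 0},
    {"tx": 0, "ty": 0, "tz": -0.8, "roll": 0},
    {"tx": 0, "ty": 0, "tz": -0.4, "roll": 0},
    {"tx": 0, "ty": 0, "tz": -0.3, "roll": 0},
    {"tx": 0, "ty": 0, "tz": -0.2, "roll": 0},
    {"tx": 0, "ty": 0, "tz": -0.2, "roll": 0},
    {"tx": 0, "ty": 0, "tz": 0, "roll": 0}
  ]
}}

```text
clock: 4.2
eef_pos: [0.5086, 0.1203, 0.0666]
ee_rot: [3.06, 0.71, 0.0]
ft_force: [0.5, -0.1, 0.7]
width: 0.0
finger_force: 0.0
```

Call:
{"op": "arm_command", "data": {
  "plan": [
    {"tx": 0, "ty": 0, "tz": -0.2, "roll": 0},
    {"tx": 0, "ty": 0, "tz": 0, "roll": 0}
  ]
}}

```text
clock: 4.4
eef_pos: [0.5086, 0.1202, 0.0646]
ee_rot: [3.06, 0.71, 0.0]
ft_force: [1.0, 0.2, -0.1]
width: -0.0
finger_force: 0.0
```

Call:
{"op": "arm_command", "data": {
  "plan": [
    {"tx": 0, "ty": 0, "tz": -0.2, "roll": 0},
    {"tx": 0, "ty": 0, "tz": 0, "roll": 0}
  ]
}}

```text
clock: 4.6
eef_pos: [0.5084, 0.1202, 0.0624]
ee_rot: [-3.06, -0.71, 0.001]
ft_force: [0.6, -0.6, -0.8]
width: 0.0002
finger_force: 0.0
```

Call:
{"op": "arm_command", "data": {
  "plan": [
    {"tx": 0, "ty": 0, "tz": -0.1, "roll": 0}
  ]
}}

```text
clock: 4.7
eef_pos: [0.5087, 0.1203, 0.0617]
ee_rot: [-3.06, -0.71, -0.0]
ft_force: [0.0, 0.5, 0.0]
width: 0.0
finger_force: 0.0
```

Call:
{"op": "arm_command", "data": {
  "plan": [
    {"tx": 0, "ty": 0, "tz": -0.1, "roll": 0}
  ]
}}

```text
clock: 4.8
eef_pos: [0.5086, 0.1203, 0.0606]
ee_rot: [3.06, 0.71, 0.0]
ft_force: [0.3, 0.3, 0.8]
width: -0.0002
finger_force: 0.0
```

Run:
```python
from h import *
s=monitor.state(); print(s['clock'],s['eef_pos'],s['ft_force'])
p=vision.camera('scene'); cv2.imwrite('pics/s2.png',cv2.resize(p['pixels'][180:330,240:440],(800,600)))
```

```text
4.8 [0.50862279 0.1202667  0.06058173] [0.32318716 0.32879065 0.81300775]
```

View pics/s2.png

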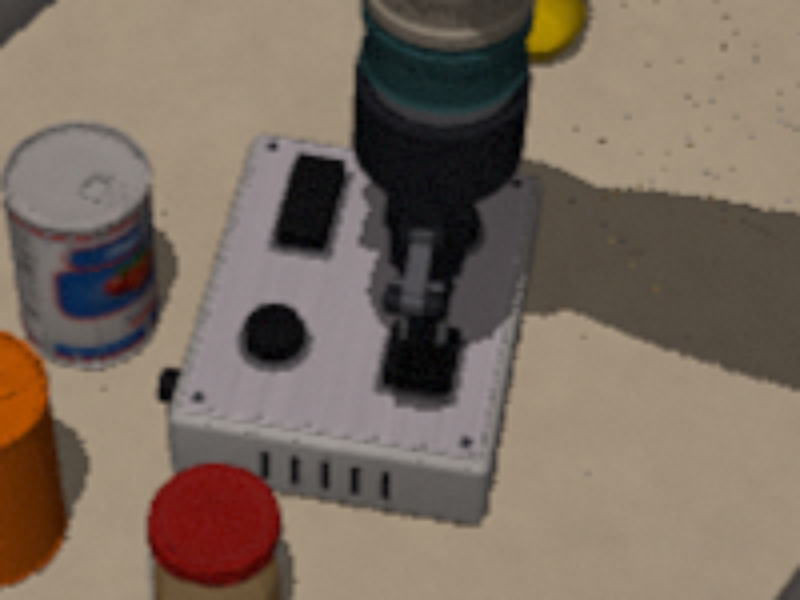

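The fingertips are over the square key (crop ~(420,365)), but there is no force yet. Continuing in millimetre steps.

Call:
{"op": "arm_command", "data": {
  "plan": [
    {"tx": 0, "ty": 0, "tz": -0.1, "roll": 0}
  ]
}}

```text
clock: 4.95
eef_pos: [0.5086, 0.1203, 0.0596]
ee_rot: [-3.06, -0.71, -0.0]
ft_force: [1.0, -0.6, -0.1]
width: -0.0002
finger_force: 0.0
```

Call:
{"op": "arm_command", "data": {
  "plan": [
    {"tx": 0, "ty": 0, "tz": -0.1, "roll": 0}
  ]
}}

```text
clock: 5.05
eef_pos: [0.5086, 0.1203, 0.0585]
ee_rot: [-3.06, -0.71, 0.0]
ft_force: [-0.1, 0.3, -0.4]
width: -0.0003
finger_force: 0.0
```

```bash
cat > k.py <<'E'
from h import *
s=monitor.state(); print(s['clock'],s['eef_pos'],s['ft_force'])
X={'sq':(.508,.1198),'bar':(.6137,.0715),'near':(.5475,.039),'far':(.5742,.1522)}
for n in ['wrist','scene','top']:
    p=vision.camera(n); W=cloud(p); g=p['pixels'].max(-1)
    for k,(x,y) in X.items():
        d=np.hypot(W[...,0]-x,W[...,1]-y)
        m=(d<.016)&(g<70)&(W[...,2]<.08)
        b=(d<.045)&(d>.03)&(g>90)&(W[...,2]<.08)
        print(n,k,m.sum(),np.round(np.percentile(W[m][:,2],[25,50,75])*1e3,1) if m.any() else '', 'panel',np.round(np.nanmedian(W[b][:,2])*1e3,1) if b.any() else '')
    cv2.imwrite(f'pics/k_{n}_{s["clock"]:.1f}.png',p['pixels'])
E
python3 k.py
```

```text
5.05 [0.50856836 0.12027215 0.05853105] [-0.09669121  0.2761027  -0.3848879 ]
wrist sq 1940 [69.8 70.1 70.6] panel 56.2
wrist bar 4913 [69.6 70.  70.5] panel 56.0
wrist near 4137 [66.5 69.6 70.2] panel 56.1
wrist far 4500 [69.6 70.1 70.5] panel 56.1
scene sq 153 [66.4 68.2 69.4] panel 54.4
scene bar 133 [67.9 68.9 70. ] panel 54.7
scene near 22 [56.2 58.8 64.7] panel 49.3
scene far 185 [64.5 67.9 69.3] panel 54.8
top sq 0  panel 
top bar 33 [66.7 68.  69.7] panel 55.2
top near 283 [66.1 68.7 69.9] panel 25.4
top far 0  panel
```

```bash
ls pics
python3 - <<'E'
from h import *
import glob
a=cv2.imread(glob.glob('pics/k_wrist*')[0]); b=cv2.imread(glob.glob('pics/k_scene*')[0])[220:300,290:390]
cv2.imwrite('pics/c3.png',np.vstack([cv2.resize(a,(400,300)),cv2.resize(b,(400,300),interpolation=cv2.INTER_CUBIC)]))
E
```

```text
k_scene_5.0.png
k_top_5.0.png
k_wrist_5.0.png
s2.png
scene0.png
scene1.png
top0.png
wrist1.png
```

View pics/c3.png

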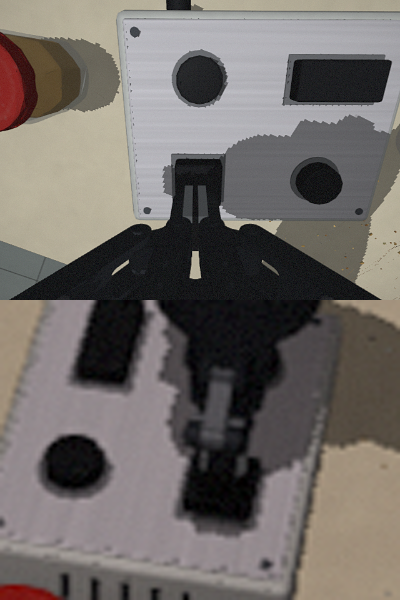

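The wrist view (upper half) shows the pads at about (195,190) ending over the square key, which is still up. I'm checking the actual tip height from depth.

Run:
```python
from h import *
s=monitor.state(); print(s['eef_pos'],s['joint_pos'],s['tau'],s['width'])
p=vision.camera('wrist'); W=cloud(p)
for v in range(250,400,8):
    print(v,[tuple(np.round(W[v,u]*1e3).tolist())+(int(p['pixels'][v,u].max()),) for u in (296,304,320,328)])
p=vision.camera('scene'); W=cloud(p)
for v in range(228,282,4): print(v,[tuple(np.round(W[v,u]*1e3).tolist()) for u in (343,346,350)])
```

```text
[0.50846537 0.12029324 0.05851672] [ 1.08535192e-01  2.24644532e-01 -4.33880402e-01  9.12478639e-01
  2.32317365e-05  2.79391090e+00] [-2.22033843e-03 -3.70223594e+01  2.48014909e+01 -3.57450364e-03
  8.56022120e-05 -2.60146038e-05] 0.00013672992283716547
250 [(521.0, 136.0, 57.0, 105), (523.0, 133.0, 58.0, 107), (527.0, 126.0, 57.0, 104), (528.0, 123.0, 58.0, 109)]
258 [(520.0, 135.0, 63.0, 21), (522.0, 132.0, 64.0, 19), (525.0, 126.0, 64.0, 15), (526.0, 122.0, 63.0, 16)]
266 [(520.0, 135.0, 70.0, 39), (521.0, 132.0, 70.0, 30), (524.0, 125.0, 70.0, 35), (525.0, 122.0, 69.0, 29)]
274 [(516.0, 133.0, 71.0, 32), (518.0, 130.0, 71.0, 5), (520.0, 124.0, 70.0, 39), (522.0, 120.0, 69.0, 26)]
282 [(512.0, 131.0, 69.0, 28), (514.0, 128.0, 71.0, 33), (517.0, 122.0, 70.0, 19), (519.0, 119.0, 71.0, 8)]
290 [(509.0, 130.0, 71.0, 17), (510.0, 126.0, 69.0, 24), (514.0, 120.0, 71.0, 26), (515.0, 117.0, 71.0, 15)]
298 [(515.0, 132.0, 89.0, 69), (516.0, 129.0, 88.0, 74), (519.0, 123.0, 89.0, 73), (520.0, 120.0, 88.0, 67)]
306 [(515.0, 131.0, 96.0, 77), (516.0, 129.0, 95.0, 69), (519.0, 123.0, 96.0, 6
[... 1593 characters left out ...]
0), (489.0, 156.0, 187.0), (482.0, 153.0, 189.0)]
248 [(490.0, 163.0, 183.0), (487.0, 158.0, 180.0), (494.0, 133.0, 152.0)]
252 [(485.0, 169.0, 180.0), (482.0, 164.0, 178.0), (480.0, 154.0, 169.0)]
256 [(482.0, 173.0, 175.0), (478.0, 169.0, 175.0), (472.0, 166.0, 176.0)]
260 [(507.0, 133.0, 107.0), (478.0, 169.0, 164.0), (475.0, 160.0, 157.0)]
264 [(506.0, 134.0, 97.0), (502.0, 130.0, 96.0), (497.0, 123.0, 94.0)]
268 [(512.0, 124.0, 70.0), (509.0, 118.0, 67.0), (502.0, 114.0, 68.0)]
272 [(506.0, 132.0, 71.0), (503.0, 126.0, 67.0), (496.0, 123.0, 70.0)]
276 [(504.0, 135.0, 62.0), (499.0, 132.0, 63.0), (492.0, 128.0, 65.0)]
280 [(502.0, 136.0, 53.0), (497.0, 134.0, 55.0), (490.0, 130.0, 56.0)]
```

The depth puts the real tip bottom at about z = 85 mm, some 25 mm above the reported TCP. The horizontal position is right. I'll keep lowering on force feedback.

Call:
{"op": "arm_command", "data": {
  "plan": [
    {"tx": 0, "ty": 0, "tz": -0.2, "roll": 0},
    {"tx": 0, "ty": 0, "tz": -0.2, "roll": 0},
    {"tx": 0, "ty": 0, "tz": -0.2, "roll": 0},
    {"tx": 0, "ty": 0, "tz": -0.2, "roll": 0}
  ]
}}

```text
clock: 5.7
eef_pos: [0.5084, 0.1202, 0.0503]
ee_rot: [-3.06, -0.71, 0.0]
ft_force: [-0.2, -0.4, 0.4]
width: 0.0001
finger_force: 0.0
```

```bash
cat > t.py <<'E'
from h import *
s=monitor.state(); print(s['clock'],s['eef_pos'],s['ft_force'])
p=vision.camera('wrist'); W=cloud(p)
cv2.imwrite(f'pics/t_{s["clock"]:.2f}.png',p['pixels'])
for v in range(262,330,4): print(v,[tuple(np.round(W[v,u]*1e3).tolist())+(int(p['pixels'][v,u].max()),) for u in (304,320)])
E
python3 t.py
```

```text
5.7 [0.50844727 0.12023849 0.05033859] [-0.18797578 -0.38197766  0.35512941]
262 [(522.0, 132.0, 60.0, 21), (525.0, 126.0, 60.0, 22)]
266 [(522.0, 132.0, 64.0, 21), (525.0, 126.0, 64.0, 22)]
270 [(522.0, 132.0, 69.0, 18), (525.0, 126.0, 68.0, 23)]
274 [(521.0, 131.0, 69.0, 32), (524.0, 125.0, 70.0, 30)]
278 [(519.0, 131.0, 70.0, 36), (522.0, 124.0, 70.0, 31)]
282 [(517.0, 130.0, 70.0, 30), (521.0, 124.0, 70.0, 33)]
286 [(516.0, 129.0, 71.0, 32), (519.0, 123.0, 70.0, 23)]
290 [(514.0, 128.0, 70.0, 26), (517.0, 122.0, 69.0, 30)]
294 [(513.0, 127.0, 70.0, 18), (516.0, 121.0, 71.0, 8)]
298 [(516.0, 129.0, 81.0, 70), (519.0, 123.0, 81.0, 71)]
302 [(516.0, 129.0, 84.0, 71), (519.0, 123.0, 84.0, 70)]
306 [(516.0, 128.0, 86.0, 71), (519.0, 123.0, 87.0, 72)]
310 [(516.0, 128.0, 90.0, 70), (519.0, 123.0, 90.0, 70)]
314 [(517.0, 129.0, 94.0, 71), (519.0, 123.0, 93.0, 68)]
318 [(516.0, 128.0, 95.0, 69), (519.0, 123.0, 96.0, 67)]
322 [(516.0, 128.0, 99.0, 69), (519.0, 123.0, 99.0, 69)]
326 [(516.0, 128.0, 101.0, 65), (519.0, 124.0, 102.0, 68)]
```

Call:
{"op": "arm_command", "data": {
  "plan": [
    {"tx": 0, "ty": 0, "tz": -0.2, "roll": 0},
    {"tx": 0, "ty": 0, "tz": -0.2, "roll": 0},
    {"tx": 0, "ty": 0, "tz": -0.2, "roll": 0},
    {"tx": 0, "ty": 0, "tz": -0.1, "roll": 0}
  ]
}}

```text
clock: 6.15
eef_pos: [0.5086, 0.1203, 0.0438]
ee_rot: [-3.06, -0.71, 0.0]
ft_force: [-0.8, -0.0, 3.4]
width: -0.0002
finger_force: 1.7
```

Call:
{"op": "arm_command", "data": {
  "plan": [
    {"tx": 0, "ty": 0, "tz": -0.1, "roll": 0},
    {"tx": 0, "ty": 0, "tz": -0.1, "roll": 0}
  ]
}}

```text
clock: 6.35
eef_pos: [0.5086, 0.1203, 0.0418]
ee_rot: [3.06, 0.71, 0.0]
ft_force: [-1.3, -0.5, 3.5]
width: 0.0001
finger_force: 1.8
```

Call:
{"op": "arm_command", "data": {
  "plan": [
    {"tx": 0, "ty": 0, "tz": -0.1, "roll": 0},
    {"tx": 0, "ty": 0, "tz": -0.1, "roll": 0}
  ]
}}

```text
clock: 6.55
eef_pos: [0.5086, 0.1203, 0.0397]
ee_rot: [3.06, 0.71, 0.0]
ft_force: [-1.1, -0.7, 3.4]
width: -0.0003
finger_force: 1.8
```

Call:
{"op": "arm_command", "data": {
  "plan": [
    {"tx": 0, "ty": 0, "tz": -0.1, "roll": 0},
    {"tx": 0, "ty": 0, "tz": -0.1, "roll": 0}
  ]
}}

```text
clock: 6.75
eef_pos: [0.5086, 0.1202, 0.0376]
ee_rot: [3.06, 0.71, 0.0]
ft_force: [-0.7, -0.4, 2.8]
width: -0.0004
finger_force: 1.8
```

Call:
{"op": "arm_command", "data": {
  "plan": [
    {"tx": 0, "ty": 0, "tz": -0.1, "roll": 0}
  ]
}}

```text
clock: 6.85
eef_pos: [0.5087, 0.1203, 0.0373]
ee_rot: [3.06, 0.71, 0.0]
ft_force: [-3.4, -0.4, 14.8]
width: 0.0004
finger_force: 7.1
```

```bash
python3 k.py | head -6
```

```text
6.85 [0.50868417 0.12027404 0.03725224] [-3.40207496 -0.41353789 14.84636418]
wrist sq 2149 [62.  62.8 73.6] panel 56.2
wrist bar 6524 [69.6 70.  70.5] panel 56.0
wrist near 5360 [65.9 69.6 70.2] panel 56.1
wrist far 5979 [69.6 70.1 70.5] panel 56.1
scene sq 133 [59.9 61.7 70.6] panel 54.5
```

The square key is at its hard stop: 62 mm against 70 mm before, with 15 N. Next I lift off and go to the bar key.

Call:
{"op": "arm_command", "data": {
  "plan": [
    {"tx": 0, "ty": 0, "tz": 0.5, "roll": 0},
    {"tx": 0, "ty": 0, "tz": 2, "roll": 0},
    {"tx": 0, "ty": 0, "tz": 2.5, "roll": 0},
    {"tx": 2, "ty": -0.9, "tz": 0, "roll": 0},
    {"tx": 3, "ty": -1.4, "tz": 0, "roll": 0},
    {"tx": 3, "ty": -1.4, "tz": 0, "roll": 0},
    {"tx": 2, "ty": -0.9, "tz": -0.5, "roll": 0},
    {"tx": 0.5, "ty": -0.3, "tz": -1, "roll": 0},
    {"tx": 0, "ty": 0, "tz": -1, "roll": 0},
    {"tx": 0, "ty": 0, "tz": 0, "roll": 0}
  ]
}}

```text
clock: 8.0
eef_pos: [0.6099, 0.0716, 0.0586]
ee_rot: [-3.058, -0.71, 0.01]
ft_force: [-0.5, 0.2, -0.8]
width: -0.0
finger_force: 0.0
```

```bash
python3 k.py; python3 t.py | tail -12
```

```text
8.0 [0.60989174 0.07161961 0.0586493 ] [-0.51969307  0.23223789 -0.84121081]
wrist sq 636 [61.9 62.3 62.6] panel 56.3
wrist bar 2775 [69.5 70.  70.5] panel 56.0
wrist near 499 [69.8 70.2 70.6] panel 56.1
wrist far 3172 [69.6 70.1 70.6] panel 56.2
scene sq 172 [59.4 60.6 61.5] panel 54.7
scene bar 107 [67.3 68.4 69.7] panel 54.7
scene near 172 [63.9 67.6 69.2] panel 54.6
scene far 184 [63.9 67.7 69.6] panel 54.8
top sq 0  panel 54.7
top bar 0  panel 
top near 0  panel 
top far 155 [64.7 68.5 70.1] panel 54.9
282 [(617.0, 80.0, 71.0, 19), (620.0, 73.0, 71.0, 25)]
286 [(615.0, 79.0, 71.0, 20), (618.0, 72.0, 70.0, 21)]
290 [(613.0, 78.0, 71.0, 24), (616.0, 71.0, 71.0, 15)]
294 [(611.0, 77.0, 71.0, 15), (615.0, 70.0, 71.0, 27)]
298 [(620.0, 81.0, 92.0, 69), (622.0, 75.0, 92.0, 71)]
302 [(619.0, 80.0, 94.0, 68), (623.0, 75.0, 96.0, 68)]
306 [(620.0, 80.0, 98.0, 76), (623.0, 75.0, 99.0, 64)]
310 [(620.0, 80.0, 102.0, 63), (623.0, 75.0, 101.0, 65)]
314 [(620.0, 80.0, 104.0, 70), (623.0, 75.0, 105.0, 63)]
318 [(nan, nan, nan, 68), (622.0, 75.0, 106.0, 66)]
322 [(620.0, 80.0, 109.0, 71), (622.0, 75.0, 109.0, 67)]
326 [(620.0, 80.0, 112.0, 69), (622.0, 75.0, 112.0, 65)]
```

Call:
{"op": "arm_command", "data": {
  "plan": [
    {"tx": 0.3, "ty": 0, "tz": 0, "roll": 0},
    {"tx": 0, "ty": 0, "tz": -0.2, "roll": 0}
  ]
}}

```text
clock: 8.4
eef_pos: [0.6175, 0.0715, 0.0606]
ee_rot: [3.06, 0.711, 0.003]
ft_force: [-0.1, -0.5, -0.4]
width: 0.0002
finger_force: 0.0
```

```bash
python3 -c "
from h import *
s=monitor.state()
for k,v in s.items(): print(k,np.round(v,3))"
```

```text
clock 8.4
joint_pos [ 0.011  0.378 -0.213  0.977  0.     2.696]
joint_velocities [-0.004  0.026 -0.026 -0.04  -0.001  0.002]
tau [ 7.6000e-02 -4.6086e+01  2.5642e+01  1.1600e-01  3.0000e-03  0.0000e+00]
eef_pos [0.618 0.072 0.061]
ee_rot [3.06e+00 7.11e-01 3.00e-03]
ft_force [-0.071 -0.524 -0.399]
wrist_torque [ 0.066 -0.016  0.003]
finger_force 0.0
width 0.0
```

Call:
{"op": "arm_command", "data": {
  "plan": [
    {"tx": -0.3, "ty": 0, "tz": 0, "roll": 0},
    {"tx": 0, "ty": 0, "tz": -0.3, "roll": 0},
    {"tx": 0, "ty": 0, "tz": -0.3, "roll": 0},
    {"tx": 0, "ty": 0, "tz": -0.3, "roll": 0},
    {"tx": 0, "ty": 0, "tz": 0, "roll": 0}
  ]
}}

```text
clock: 8.9
eef_pos: [0.6129, 0.0712, 0.0498]
ee_rot: [-3.06, -0.71, 0.002]
ft_force: [-0.1, 0.2, -0.5]
width: 0.0
finger_force: 0.0
```

Call:
{"op": "arm_command", "data": {
  "plan": [
    {"tx": 0, "ty": 0, "tz": -0.2, "roll": 0},
    {"tx": 0, "ty": 0, "tz": -0.2, "roll": 0},
    {"tx": 0, "ty": 0, "tz": -0.1, "roll": 0},
    {"tx": 0, "ty": 0, "tz": 0, "roll": 0}
  ]
}}

```text
clock: 9.3
eef_pos: [0.6135, 0.0713, 0.0455]
ee_rot: [-3.06, -0.71, 0.0]
ft_force: [-0.4, 0.2, 0.2]
width: 0.0003
finger_force: 0.0
```

Call:
{"op": "arm_command", "data": {
  "plan": [
    {"tx": 0, "ty": 0, "tz": -0.1, "roll": 0},
    {"tx": 0, "ty": 0, "tz": -0.1, "roll": 0},
    {"tx": 0, "ty": 0, "tz": -0.1, "roll": 0}
  ]
}}

```text
clock: 9.6
eef_pos: [0.6137, 0.0712, 0.0431]
ee_rot: [3.06, 0.71, 0.001]
ft_force: [-0.5, -0.2, 3.4]
width: -0.0003
finger_force: 1.8
```

Call:
{"op": "arm_command", "data": {
  "plan": [
    {"tx": 0, "ty": 0, "tz": -0.1, "roll": 0},
    {"tx": 0, "ty": 0, "tz": -0.1, "roll": 0}
  ]
}}

```text
clock: 9.8
eef_pos: [0.6137, 0.0713, 0.0407]
ee_rot: [3.06, 0.71, 0.0]
ft_force: [-1.3, -0.1, 4.0]
width: 0.0002
finger_force: 1.8
```

Call:
{"op": "arm_command", "data": {
  "plan": [
    {"tx": 0, "ty": 0, "tz": -0.1, "roll": 0},
    {"tx": 0, "ty": 0, "tz": -0.1, "roll": 0},
    {"tx": 0, "ty": 0, "tz": -0.1, "roll": 0}
  ]
}}

```text
clock: 10.1
eef_pos: [0.6137, 0.0713, 0.0376]
ee_rot: [3.06, 0.71, 0.0]
ft_force: [-0.9, 0.6, 2.8]
width: 0.0001
finger_force: 1.8
```

Call:
{"op": "arm_command", "data": {
  "plan": [
    {"tx": 0, "ty": 0, "tz": -0.05, "roll": 0},
    {"tx": 0, "ty": 0, "tz": 0, "roll": 0}
  ]
}}

```text
clock: 10.3
eef_pos: [0.6137, 0.0713, 0.0373]
ee_rot: [3.06, 0.71, 0.0]
ft_force: [-1.1, -0.7, 4.8]
width: 0.0001
finger_force: 2.3
```

```bash
python3 k.py | head -6
```

```text
10.3 [0.61370545 0.07127057 0.03733944] [-1.06813117 -0.71121988  4.83533926]
wrist sq 0  panel 56.3
wrist bar 2428 [61.9 62.7 73.3] panel 56.0
wrist near 401 [62.9 67.1 69.6] panel 
wrist far 3952 [69.6 70.1 70.5] panel 56.2
scene sq 175 [59.3 60.6 61.4] panel 54.6
```

The bar key is down too (62 mm). Now a final half millimetre, then retreat.

Call:
{"op": "arm_command", "data": {
  "plan": [
    {"tx": 0, "ty": 0, "tz": -0.04, "roll": 0},
    {"tx": 0, "ty": 0, "tz": 0.5, "roll": 0},
    {"tx": 0, "ty": 0, "tz": 2, "roll": 0},
    {"tx": 0, "ty": 0, "tz": 4, "roll": 0},
    {"tx": 0, "ty": 0, "tz": 4, "roll": 0},
    {"tx": -2, "ty": 0, "tz": 4, "roll": 0},
    {"tx": -4, "ty": -2, "tz": 1, "roll": 0},
    {"tx": -4, "ty": -2, "tz": 0, "roll": 0},
    {"tx": -1, "ty": -0.5, "tz": 0, "roll": 0},
    {"tx": 0, "ty": 0, "tz": 0, "roll": 0}
  ]
}}

```text
clock: 11.45
eef_pos: [0.5019, 0.0259, 0.1913]
ee_rot: [-3.06, -0.708, 0.001]
ft_force: [-0.5, 0.0, 0.2]
width: 0.0
finger_force: 0.0
```

```bash
python3 k.py; python3 -c "
from h import *
p=vision.camera('scene'); W=cloud(p)
for t in ['jar','glass','tin']:
  for r in vision.trace(p,t)[:2]: print(t,np.round(r['extent']),np.round(np.nanmedian(W[r['region']],0),3))"
```

```text
11.45 [0.5019432  0.02588392 0.19130222] [-0.45690136  0.00969398  0.2333793 ]
wrist sq 1403 [61.7 62.2 62.7] panel 56.2
wrist bar 1662 [61.6 62.1 62.6] panel 56.2
wrist near 1306 [69.4 70.  70.6] panel 56.1
wrist far 1727 [69.5 70.1 70.6] panel 56.2
scene sq 172 [59.2 60.5 61.5] panel 54.6
scene bar 124 [59.3 60.7 61.7] panel 54.8
scene near 175 [62.7 67.5 68.9] panel 54.5
scene far 187 [64.3 67.8 69.5] panel 55.0
top sq 269 [59.8 61.  62.5] panel 55.0
top bar 248 [59.6 60.8 61.9] panel 55.1
top near 27 [56.  57.7 59.6] panel 55.2
top far 267 [66.7 68.4 69.9] panel 55.1
jar [279. 294. 314. 349.] [0.511 0.277 0.08 ]
glass [361. 152. 383. 195.] [ 0.626 -0.141  0.057]
glass [339. 176. 366. 220.] [ 0.618 -0.058  0.06 ]
tin [212. 261. 256. 328.] [0.628 0.304 0.099]
tin [241. 206. 282. 273.] [0.678 0.175 0.088]
```

Both keys are down, both round keys are up, and nothing else has moved.

```bash
python3 -c "
from rig import close_job
print(close_job())"
```

```text
the job is handed in; nothing more can be done
None
```

The job is handed in, result not reported back: depth readings put the square key and then the bar key fully down, both round keys up, the box, jar, glass and tin where they stood, and the hand clear at about 11.5 s.

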